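# Open the kit box and stack the ink pads in it

### The arm

A 6-joint arm with a two-finger parallel gripper is mounted at the origin on the work surface. World frame = base frame: x ahead of the robot, y to its left, z up, the work surface at z = 0. Lengths are in m, angles in rad, forces in N, time in s.
With the tool pointing down it reaches from about 0.275 to 0.775 m from the base axis. Payload 14.6 kg.
Tool frame: the origin (TCP) lies between the finger pads; the fingertips stand 25 mm ahead of it and the grasp point (between the pads) lies 6 mm ahead of it; z points along the fingers, y is the line along which they close (so a half turn about z gives the same grasp; the last joint's range is limited). The gripper opens to 85 mm and grips with 20 to 120 N. Pads are 22 mm wide; open, the fingers measure 114 mm over their backs; the gripper's body (76 mm by 85 mm) begins 54 mm behind the grasp point. The pads swing forward as they close: fully open they stand 13 mm farther back than shut.
Start: joints at [-1.372, 0.263, -0.048, 1.259, 0, 1.415], TCP at [0.182, -0.492, 0.256] pointing down, gripper open.
Joint ranges: [-2.65, 2.65], [-0.89, 1.7], [-1.18, 1.37], [-2.13, 2.11], [-1.35, 1.29], [-3.14, 3.14]. Speed limits (rad/s): [1.89, 1.89, 2.57, 2.79, 3.14, 3.14].

### API

Orientations are given as a unit quaternion [x, y, z, w].
In Python, from plant import bot, grab_frame gives the robot as it stands.
- The arm moves only by the tool play_rows, never from a script. Its argument "deltas" is a list of rows, each a list of 3 entries, a list of its own where there are three numbers: the shift along the tool's x, y, z in m, then the turn, a rotation vector about the tool's x, y, z in rad, then the opening in per cent of the stroke, from 0 (shut) to 100 (fully open). A call has 1 to 5 rows; each row shifts and turns the commanded pose from where the row before left it, along the tool's axes as they then stand; what a row does not reach is not made up. A row lasts 1/10 s, in which the tool goes at most 50 mm and 8.59 degrees, less where a joint would pass 70% of its speed; a pose out of reach is approached as far as the arm can. A call is refused whole if a number of a shift passes 0.05 or a number of a turn 0.15, either way. A call with a gripper value outside its range is refused whole. The fingers move at their own pace and stop on an object; "force" is the grip in N (left out, the last holds). Time passes only in rows, so rows that do not move let the fingers close. It gives the time, the measured TCP pose, the force, the opening and the grip force at its end, in the units of the state.
- bot.observe(): the state, without advancing time (a new reading comes with each control period).
- grab_frame(name): name is "scene" or "top" or "wrist"; returns a dict with "pixels" (480x640x3 uint8, red, green, blue), "vertical_fov" (degrees; the focal length in pixels is half the picture's height over the tangent of half this angle, whatever the lens; pixels are square), "cx", "cy" (the principal point, pixels), "cam_to_world" (4x4, takes a point from camera to world coordinates). Camera axes: x right, y up, looking along -z (the intrinsics and any distortion apply to the point x, -y, -z); pixel columns grow to the right and rows downward; lengths in m; the calibration is good to about 2 mm. The wrist camera is an equidistant fisheye: a pixel r from the principal point sees the ray r / f radians off the axis. A picture is of the moment at which its call begins. There is no depth.
- bot.close_job(): hands the job in; it is judged then, once.
The state is a dict: "clock": time; "joint_pos": joint angles; "joint_velocities": joint speeds; "effort": joint torques, N m; "ee_pos": TCP position; "eef_rot": TCP orientation; "contact_force": force on the tool from outside, world axes, zero at the start; "wrist_torque": the same for the moment, N m; "opening": opening from 0.0 (shut) to 1.0 (fully open); "finger_force": force on a finger pad.
Only numpy, scipy, OpenCV 4.12 (cv2) and the standard library are available. Lean on these libraries where they do the work, as an engineer would, in place of code of your own. Each camera call takes 0.05 s, during which the arm holds its last target. There are 200 camera calls.

### The job

Put the ink pads away in the plywood kit box: pull up the red spring knob, slide the clear cover fully open and let the pin drop into its second hole so that the cover is locked open. Then stack the magenta pad on the black one lying in the box and after it the yellow pad on the magenta, each turned so that its chamfered corners match those below and its skirt sits fully down over the lid below. Leave the green pad and the other things on the table where they are and upright.

Things in the scene. Friction and masses are not known exactly. Their poses are not given: they have to be found in the camera images.
- kitbox: plywood kit box, fixed, 214 x 290 mm (x by y), 62 mm high. Origin: centre of its underside, on the table; x to its back, y along its length, z up. Two bays: at -y the pads' (see bay), at +y one with pens and a small carton below the rim. The 26 mm thick front wall bears a metal rail with two holes for the cover's pin at x -94 mm: y -71 (shut), +67 mm (open). Grips stand out 14 mm at both ends
- bay (a point): centre of the pad bay's cork floor, 8 mm above the table. The bay is 176 mm along the box's x by 132 mm along its y; walls to 62 mm above the table, at the back a guide channel to 72 mm
- cover (a joint): travel of the clear 206 x 136 x 5 mm sliding cover along the box's +y (m): 0 shut over the pad bay, 0.138 at its end stop, fully open over the pen bay. Its top is 68 mm above the table. About 2 N of friction. While the pin is in a hole it cannot slide
- plunger (a joint): how far the red knob, with its index pin, is pulled up (m): 0 with the pin down in a hole, 0.012 at most; from about 0.0095 the pin is clear and the cover can slide. The spring pulls it down with 6 N at 0 and 11 N at 0.0095. Let go between the holes, the pin rides on the rail; over a hole it drops to 0
- knob (a point): middle of the red plunger knob, an upright plastic cylinder 28 mm in diameter, 22 mm tall, on the cover at the box's front edge (rises with the plunger, slides with the cover). Pin down, this point is 94.5 mm above the table, 27 mm above the cover's top; below the knob is only a 20 mm wide steel sleeve, 14 mm high
- pad_black: Black ink pad, a flat plastic case on the floor of the pad bay, chamfered end roughly to the box's +y; loose, 60 to 130 g. Outline 100 x 66 mm (x by y), upright sides 16 mm high. Origin: centre of its underside; z up, x along its length to the end whose two corners are cut at 45 degrees (14 mm chamfers, white bar across the top there); the other two corners are square
- pad_magenta: Magenta ink pad, a flat plastic case on the table, turned any way; loose, 60 to 130 g. Outline 100 x 66 mm (x by y), upright sides 16 mm high. Origin: centre of its underside; z up, x along its length to the end whose two corners are cut at 45 degrees (14 mm chamfers, white bar across the top there); the other two corners are square
- pad_yellow: Yellow ink pad, a flat plastic case on the table, turned any way; loose, 60 to 130 g. Outline 100 x 66 mm (x by y), upright sides 16 mm high. Origin: centre of its underside; z up, x along its length to the end whose two corners are cut at 45 degrees (14 mm chamfers, white bar across the top there); the other two corners are square
- pad_black_key (a point): point on the black pad's length axis, 40 mm from its centre towards the chamfered end, 16 mm above its underside: on the flat shoulder's level, from which every pad's lid rises: 92 x 58 mm at its foot, chamfered alike, 4 mm high, its edges sloping in 2.5 mm
- pad_magenta_key (a point): the same point of the magenta pad. Every pad is hollow underneath: a skirt 2.5 mm thick and 6 mm deep follows its outline and fits round the lid below with 1.5 mm of play on each side. Seated, its origin is 16 mm above the lower pad's and the outlines coincide; end for end it does not go down
- pad_yellow_key (a point): the same point of the yellow pad
- pad_green: green ink pad of the same shape, a bystander: stays where it is. Origin: centre of its underside
- brush_jar: glass jar with paint brushes standing in it, between the pads and the box: jar 68 mm in diameter and 100 mm tall, brushes within 40 mm of its axis and up to 212 mm above the table. Origin: centre of its underside. Loose bystander
- ink_bottle: amber ink bottle with white cap, 44 mm in diameter, 85 mm tall, upright. Origin: centre of its underside. Loose bystander
- tape_roll: roll of tape lying flat, 66 mm in diameter, 25 mm tall. Origin: centre of its underside. Loose bystander
- film_can: black film can with grey lid, 33 mm in diameter, 50 mm tall, upright. Origin: centre of its underside. Loose bystander
- craft_knife: orange craft knife lying flat, 150 mm long along its x, 20 mm wide, 13 mm tall. Origin: on the table under its middle. Loose bystander
- marker: white and blue felt pen lying flat, 130 mm long along its x, 14 mm thick. Origin: on the table under its middle. Loose bystander
Not all that is in view belongs to the job. Of the things like the pad_yellow, leave any that is purple; of the rest the smaller one is meant.

How it is judged:
On the way, in this order (a step that is already met when the one before it is completed fails the run):
1. the cover is fully open and the plunger's pin has dropped into its second hole (value of joint cover above 0.1355 m and value of joint plunger below 0.002 m), for 0.2 s.
2. the magenta pad is seated on the black pad in the box, and let go (z of pad_magenta in the frame of pad_black between 0.0142 and 0.0178 m and horizontal distance between pad_magenta and pad_black below 0.004 m and horizontal distance between pad_magenta_key and pad_black_key below 0.006 m and angle between pad_magenta's own z axis and vertical below 0.05 rad and contact force between pad_magenta and the fingers below 0.1 N), for 0.2 s.
3. the yellow pad is seated on the magenta pad, and let go (z of pad_yellow in the frame of pad_magenta between 0.0142 and 0.0178 m and horizontal distance between pad_yellow and pad_magenta below 0.004 m and horizontal distance between pad_yellow_key and pad_magenta_key below 0.006 m and angle between pad_yellow's own z axis and vertical below 0.05 rad and contact force between pad_yellow and the fingers below 0.1 N), for 0.2 s.
At the end, for the whole second after the job is handed in: cover open over 135.5 mm of its 138, pin down in the second hole (plunger under 2 mm); black flat on the bay floor; magenta on black and yellow on magenta, each 16 mm (14.2 to 17.8) above the one below, centres within 4 mm, chamfered-end points within 6 mm, tilt under 0.05 rad; at rest (all of step 1 and z of pad_black in the frame of kitbox between 0.006 and 0.0105 m and horizontal distance between pad_black and bay below 0.04 m and z of pad_magenta in the frame of pad_black between 0.0142 and 0.0178 m and horizontal distance between pad_magenta and pad_black below 0.004 m and horizontal distance between pad_magenta_key and pad_black_key below 0.006 m and angle between each of pad_magenta, pad_yellow's own z axis and vertical below 0.05 rad and z of pad_yellow in the frame of pad_magenta between 0.0142 and 0.0178 m and horizontal distance between pad_yellow and pad_magenta below 0.004 m and horizontal distance between pad_yellow_key and pad_magenta_key below 0.006 m and linear speed of each of pad_magenta, pad_yellow, pad_black below 0.01 m/s); the robot touches nothing.
It fails at once if a bystander (green pad, brush jar, ink bottle, tape roll, film can, craft knife, pen) is moved more than 30 mm (distance of any of pad_green, brush_jar, ink_bottle, tape_roll, film_can, craft_knife, marker from where it was at the start of the episode above 0.03 m).
It fails at once if the brush jar, the ink bottle or the film can is tipped by more than 0.5 rad (angle between any of brush_jar, ink_bottle, film_can's own z axis and vertical above 0.5 rad).
It also fails if it takes over 72 s, if anything falls off the work surface, if the arm or the gripper's body presses on something with over 40 N, if the wrist force passes 120 N, or if a joint passes its speed limit or range.

## Working session

There is one attempt and no reset: what is moved stays moved. The work goes in short steps, Python scripts to look and compute and a tool call to move; the robot and the scene stay as the last step left them, time stands still between calls to the robot, and variables do not carry over. Pictures are saved under pics/ and viewed, at most 10 in all, crops included, and the job is handed in when it is done.

Besides the shell and the picture viewer there is one more tool, called after "Request:" by a JSON object that holds its "name" and its "arguments", one argument or row to a line. play_rows: Moves the arm, as the interface text tells. Its arguments: {"type":"object","properties":{"deltas":{"type":"array"},"force":{"type":"number"}},"required":["deltas"]}

```bash
mkdir -p pics
cat > h.py <<'E'
import numpy as np, cv2
from plant import bot, grab_frame
def save(n,f):
    g=grab_frame(n); cv2.imwrite(f,g['pixels'][:,:,::-1]); np.savez(f[:-4],**{k:v for k,v in g.items() if k!='pixels'}); return g
def ray(g,u,v,fish=False):
    f=240/np.tan(np.radians(float(g['vertical_fov']))/2); M=np.array(g['cam_to_world'])
    x=(u-g['cx'])/f; y=(v-g['cy'])/f
    if fish:
        r=np.hypot(x,y); s=np.sin(r)/r if r>1e-9 else 1; d=np.array([x*s,-y*s,-np.cos(r)])
    else: d=np.array([x,-y,-1.])
    return M[:3,3],M[:3,:3]@d
def at(g,u,v,z,fish=False):
    o,d=ray(g,u,v,fish); return (o+d*(z-o[2])/d[2])[:2]
def proj(g,p,fish=False):
    f=240/np.tan(np.radians(float(g['vertical_fov']))/2); M=np.array(g['cam_to_world'])
    c=M[:3,:3].T@(np.array(p)-M[:3,3]); x,y,z=c[0],-c[1],-c[2]
    if fish:
        q=np.hypot(x,y); r=np.arctan2(q,z); return np.array([g['cx']+f*r*x/q,g['cy']+f*r*y/q])
    return np.array([g['cx']+f*x/z,g['cy']+f*y/z])
E
python3 - <<'E'
from h import *
for n in('top','scene'):
    g=save(n,f'pics/{n}0.png'); print(n,g['vertical_fov'],g['cx'],g['cy'],np.round(g['cam_to_world'],3).tolist())
print(bot.observe()['eef_rot'])
E
```

```text
top 55.29562573075493 319.10279332877286 239.41875713024615 [[0.013, 0.998, -0.055, 0.429], [-1.0, 0.014, 0.023, -0.059], [0.024, 0.055, 0.998, 1.122], [0.0, 0.0, 0.0, 1.0]]
scene 55.56014444961085 324.2469874062589 237.75471316163183 [[0.503, -0.757, 0.417, 0.87], [0.864, 0.432, -0.257, -0.291], [0.015, 0.489, 0.872, 0.849], [0.0, 0.0, 0.0, 1.0]]
[ 9.84391707e-01  1.75990709e-01 -7.03581801e-06 -4.87951739e-04]
```

View pics/top0.png

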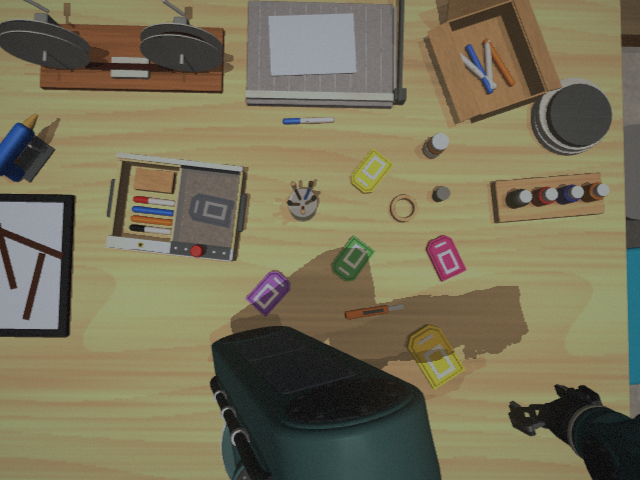

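View pics/scene0.png

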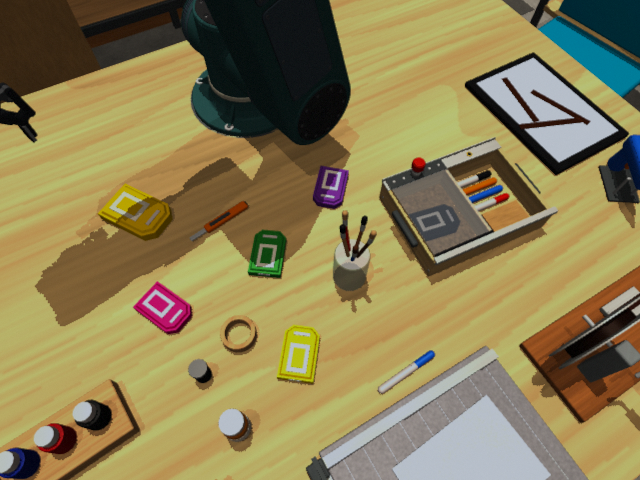

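The pictures show the yellow candidates at top (371,172), smaller, and (435,355), larger; a purple one is at (268,292). The smaller yellow at (371,172) fits. Magenta is at (446,257), green at (352,258), the knob at (197,250). I'll confirm with enlarged crops.

Run:
```python
import cv2
im=cv2.imread('pics/top0.png')
cv2.imwrite('pics/c1.png',cv2.resize(im[140:290,335:475],None,fx=4,fy=4,interpolation=cv2.INTER_CUBIC))
cv2.imwrite('pics/c2.png',cv2.resize(im[145:270,100:255],None,fx=4.8,fy=4.8,interpolation=cv2.INTER_CUBIC))
```

```text
(no output)
```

View pics/c1.png

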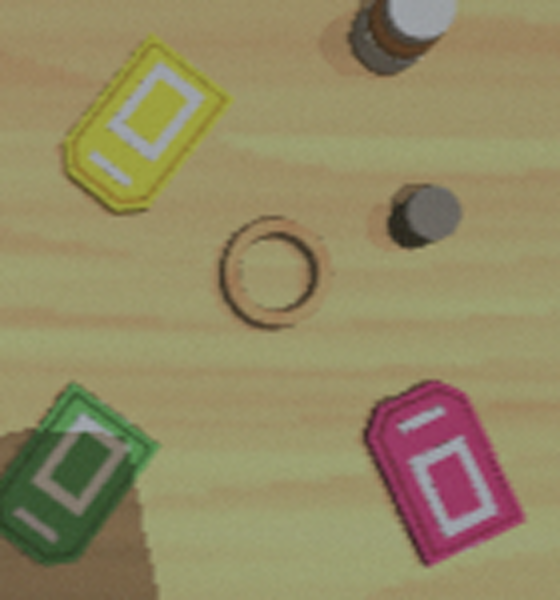

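View pics/c2.png

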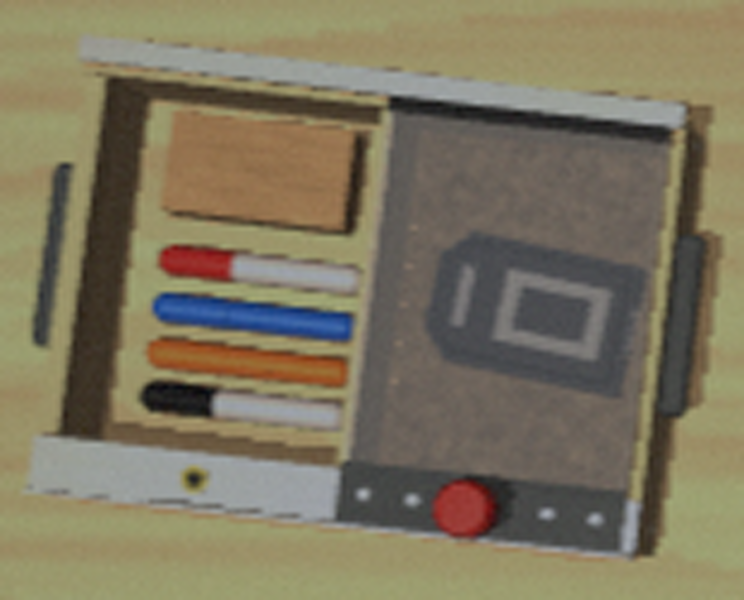

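The crops confirm that the small bright-yellow pad (371,172) is free-standing, with its chamfers pointing down-left. Magenta's chamfers point up-left, black's chamfers point left in the bay, and the second hole is at (140,244).

```bash
cat >> h.py <<'E'
from scipy.optimize import least_squares
OUT=np.array([[50,19],[36,33],[-50,33],[-50,-33],[36,-33],[50,-19]])/1e3  # outline
def outline(x,y,t):
    c,s=np.cos(t),np.sin(t); return OUT@np.array([[c,s],[-s,c]])+[x,y]
def fit(pts,idx,x0):
    r=least_squares(lambda p:(outline(*p)[idx]-pts).ravel(),x0); return r.x,np.sqrt((r.fun**2).mean())
def yaw():
    from scipy.spatial.transform import Rotation as R
    X=R.from_quat(bot.observe()['eef_rot']).as_matrix()[:,0]; return np.arctan2(X[1],X[0])
def go(x,y,z,t=None):
    "shift in the tool axes then turn about tool z"
    o=bot.observe(); p=np.array(o['ee_pos']); a=yaw(); d=np.array([x,y,z])-p
    c,s=np.cos(a),np.sin(a); dt=0 if t is None else -(t-a)
    print('shift',np.round([c*d[0]+s*d[1],s*d[0]-c*d[1],-d[2]],4),'turn z',round((dt+np.pi)%(2*np.pi)-np.pi,4))
E
python3 - <<'E'
from h import *
g=dict(np.load('pics/top0.npz'))
def c1(u,v,z): return at(g,335+(u+.5)/4-.5,140+(v+.5)/4-.5,z)
def c2(u,v,z): return at(g,100+(u+.5)/4.8-.5,145+(v+.5)/4.8-.5,z)
print('mag',fit(np.array([c1(*p,.016) for p in[(370,407),(367,437),(430,565),(524,520),(467,397),(437,380)]][::1]),[0,1,2,3,4,5],[.4,-.2,.5]))
print('yel',fit(np.array([c1(*p,.016) for p in[(118,212),(147,209),(230,98),(153,36),(65,150),(72,180)]]),[0,1,2,3,4,5],[.5,0,2.5]))
print('grn',fit(np.array([c1(*p,.016) for p in[(158,443),(73,383)]]),[2,3],[.4,0,2.5]))
print('blk',fit(np.array([c2(*p,.024) for p in[(428,325),(445,355),(618,395),(645,268),(480,232),(440,262)]]),[0,1,2,3,4,5],[.4,.2,1.5]))
k=c2(465,507,.1055); h=c2(193,479,.065); print('knob',k,'hole2',h,h-k,np.linalg.norm(h-k),'box yaw',np.arctan2(-(h-k)[0],(h-k)[1]))
a,b=c2(80,40,.072),c2(687,103,.072); print('channel',a,b,np.arctan2(-(a-b)[0],(a-b)[1]),np.linalg.norm(a-b))
print('jar',at(g,303,213,.05)); print('bottle',c1(420,10,.085),'can',c1(432,213,.05),'tape',c1(272,272,.02))
E
```

```text
mag (array([ 0.45195492, -0.39108713,  0.44502151]), np.float64(0.0018605691852890819))
yel (array([ 0.65532391, -0.20800304,  2.50961112]), np.float64(0.0018310781241121594))
grn (array([ 0.441925 , -0.1643622,  2.5394545]), np.float64(0.0010769825148215233))
blk (array([0.55786448, 0.17594918, 1.37768416]), np.float64(0.0017398934237371462))
knob [0.45734909 0.18722705] hole2 [0.47007764 0.32626181] [0.01272855 0.13903476] 0.1396161915016974 box yaw -0.09129492177565422
channel [0.67905612 0.38439934] [0.65384247 0.09465754] -0.08680245902887464 0.29083679100113297
jar [ 0.54972306 -0.04558716]
bottle [ 0.71504115 -0.35880121] can [ 0.60282285 -0.37587004] tape [ 0.56997666 -0.28684298]
```

```bash
cat >> h.py <<'E'
def plan(x,y,z,t,n,op=100):
    "n equal world steps; numbers per row in the tool axes"
    p=np.array(bot.observe()['ee_pos']); a=yaw(); d=(np.array([x,y,z])-p)/n; dt=((t-a+np.pi)%(2*np.pi)-np.pi)/n
    for i in range(n):
        c,s=np.cos(a+i*dt),np.sin(a+i*dt)
        print([[round(c*d[0]+s*d[1],3),round(s*d[0]-c*d[1],3),round(-d[2],3)],[0,0,round(-dt,3)],op])
E
python3 -c "
from h import *
plan(.457,.187,.19,1.48,17)"
```

```text
[[np.float64(0.029), np.float64(-0.032), np.float64(0.004)], [0, 0, np.float64(-0.066)], 100]
[[np.float64(0.031), np.float64(-0.03), np.float64(0.004)], [0, 0, np.float64(-0.066)], 100]
[[np.float64(0.033), np.float64(-0.028), np.float64(0.004)], [0, 0, np.float64(-0.066)], 100]
[[np.float64(0.035), np.float64(-0.026), np.float64(0.004)], [0, 0, np.float64(-0.066)], 100]
[[np.float64(0.036), np.float64(-0.023), np.float64(0.004)], [0, 0, np.float64(-0.066)], 100]
[[np.float64(0.038), np.float64(-0.021), np.float64(0.004)], [0, 0, np.float64(-0.066)], 100]
[[np.float64(0.039), np.float64(-0.018), np.float64(0.004)], [0, 0, np.float64(-0.066)], 100]
[[np.float64(0.04), np.float64(-0.016), np.float64(0.004)], [0, 0, np.float64(-0.066)], 100]
[[np.float64(0.041), np.float64(-0.013), np.float64(0.004)], [0, 0, np.float64(-0.066)], 100]
[[np.float64(0.042), np.float64(-0.01), np.float64(0.004)], [0, 0, np.float64(-0.066)], 100]
[[np.float64(0.042), np.float64(-0.007), np.float64(0.004)], [0, 0, np.float64(-0.066)], 100]
[[np.float64(0.043), np.float64(-0.004), np.float64(0.004)], [0, 0, np.float64(-0.066)], 100]
[[np.float64(0.043), np.float64(-0.002), np.float64(0.004)], [0, 0, np.float64(-0.066)], 100]
[[np.float64(0.043), np.float64(0.001), np.float64(0.004)], [0, 0, np.float64(-0.066)], 100]
[[np.float64(0.043), np.float64(0.004), np.float64(0.004)], [0, 0, np.float64(-0.066)], 100]
[[np.float64(0.043), np.float64(0.007), np.float64(0.004)], [0, 0, np.float64(-0.066)], 100]
[[np.float64(0.042), np.float64(0.01), np.float64(0.004)], [0, 0, np.float64(-0.066)], 100]
```

Request:
{"name": "play_rows", "arguments": {
  "deltas": [
    [[0.029, -0.032, 0.0], [0, 0, -0.066], 100],
    [[0.031, -0.03, 0.0], [0, 0, -0.066], 100],
    [[0.033, -0.028, 0.0], [0, 0, -0.066], 100],
    [[0.035, -0.026, 0.0], [0, 0, -0.066], 100],
    [[0.036, -0.023, 0.0], [0, 0, -0.066], 100]
  ]
}}

```text
clock: 0.6
ee_pos: [0.2625, -0.2903, 0.2561]
eef_rot: [0.942, 0.336, 0.0, -0.0]
contact_force: [1.4, -0.2, 1.3]
opening: 0.999
finger_force: 0.0
```

Request:
{"name": "play_rows", "arguments": {
  "deltas": [
    [[0.038, -0.021, 0.0], [0, 0, -0.066], 100],
    [[0.039, -0.018, 0.0], [0, 0, -0.066], 100],
    [[0.04, -0.016, 0.0], [0, 0, -0.066], 100],
    [[0.041, -0.013, 0.0], [0, 0, -0.066], 100],
    [[0.042, -0.01, 0.0], [0, 0, -0.066], 100]
  ]
}}

```text
clock: 1.1
ee_pos: [0.3431, -0.0904, 0.2563]
eef_rot: [0.874, 0.486, 0.0, 0.0]
contact_force: [0.9, -1.7, -0.1]
opening: 1.004
finger_force: 0.0
```

Request:
{"name": "play_rows", "arguments": {
  "deltas": [
    [[0.042, -0.007, 0.006], [0, 0, -0.066], 100],
    [[0.043, -0.004, 0.01], [0, 0, -0.066], 100],
    [[0.043, -0.002, 0.01], [0, 0, -0.066], 100],
    [[0.043, 0.001, 0.01], [0, 0, -0.066], 100],
    [[0.043, 0.004, 0.01], [0, 0, -0.066], 100]
  ]
}}

```text
clock: 1.6
ee_pos: [0.4244, 0.1089, 0.2098]
eef_rot: [0.782, 0.624, -0.0, 0.0]
contact_force: [0.3, -0.8, 0.1]
opening: 1.0
finger_force: 0.0
```

Request:
{"name": "play_rows", "arguments": {
  "deltas": [
    [[0.043, 0.007, 0.01], [0, 0, -0.066], 100],
    [[0.042, 0.01, 0.01], [0, 0, -0.066], 100],
    [[0, 0, 0], [0, 0, 0], 100],
    [[0, 0, 0], [0, 0, 0], 100]
  ]
}}

```text
clock: 2.0
ee_pos: [0.457, 0.1876, 0.1897]
eef_rot: [0.739, 0.673, -0.001, -0.0]
contact_force: [-0.9, -0.2, -0.0]
opening: 0.997
finger_force: 0.0
```

```bash
python3 -c "
from h import *
go(.457,.187,.098,1.48)
g=save('wrist','pics/w1.png');print(g['vertical_fov'],np.round(g['cam_to_world'],3).tolist())
for p in [(.457,.187,.1055),(.457,.187,.0945)]: print(proj(g,p,True))
print(bot.observe()['joint_pos'])
"
```

```text
shift [-0.0006  0.0001  0.0917] turn z -0.0029
65.70646984690485 [[0.996, 0.088, 0.027, 0.463], [-0.092, 0.959, 0.268, 0.255], [-0.002, -0.27, 0.963, 0.307], [0.0, 0.0, 0.0, 1.0]]
[321.27888574 257.46651491]
[321.2479776 251.5882172]
[ 2.23079576e-01  2.41703654e-01 -2.62828824e-01  1.06722965e+00
 -1.64167735e-04  1.88896569e+00]
```

View pics/w1.png

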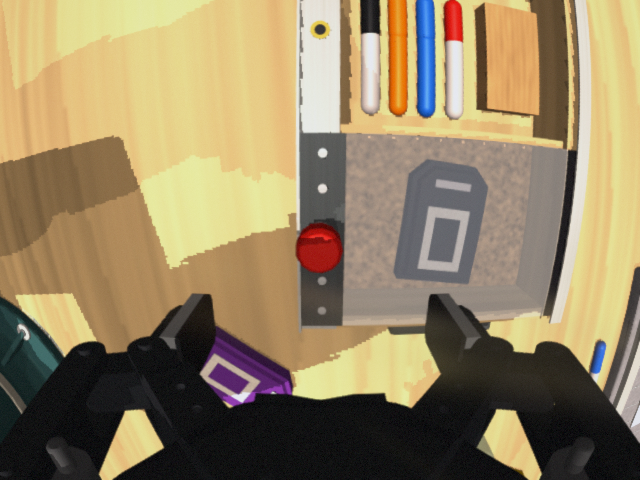

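The wrist view shows the knob at (320,250), centred between the fingers to within 2 mm. Black lies at (440,222) with its chamfers up, toward the box's +y. I'll descend and grip.

Request:
{"name": "play_rows", "arguments": {
  "deltas": [
    [[0.002, 0, 0.03], [0, 0, 0], 70],
    [[0, 0, 0.03], [0, 0, 0], 60],
    [[0, 0, 0.02], [0, 0, 0], 60],
    [[0, 0, 0.012], [0, 0, 0], 60],
    [[0, 0, 0], [0, 0, 0], 60]
  ],
  "force": 50
}}

```text
clock: 2.55
ee_pos: [0.4566, 0.1877, 0.0975]
eef_rot: [0.741, 0.672, -0.001, -0.0]
contact_force: [0.4, 0.4, -0.2]
opening: 0.6
finger_force: 0.0
```

Request:
{"name": "play_rows", "arguments": {
  "deltas": [
    [[0, 0, 0], [0, 0, 0], 0],
    [[0, 0, 0], [0, 0, 0], 0],
    [[0, 0, 0], [0, 0, 0], 0],
    [[0, 0, 0], [0, 0, 0], 0],
    [[0, 0, 0], [0, 0, 0], 0]
  ]
}}

```text
clock: 3.05
ee_pos: [0.4566, 0.1889, 0.0995]
eef_rot: [0.74, 0.673, -0.0, -0.0]
contact_force: [-10.6, -0.7, 14.8]
opening: 0.309
finger_force: 48.2
```

Request:
{"name": "play_rows", "arguments": {
  "deltas": [
    [[0, 0.001, -0.006], [0, 0, 0], 0],
    [[0, 0, -0.006], [0, 0, 0], 0],
    [[0, 0, 0], [0, 0, 0], 0],
    [[0, 0, 0], [0, 0, 0], 0]
  ]
}}

```text
clock: 3.45
ee_pos: [0.4566, 0.1888, 0.1101]
eef_rot: [0.74, 0.673, -0.001, -0.001]
contact_force: [-5.9, 1.6, -11.4]
opening: 0.302
finger_force: 49.9
```

Request:
{"name": "play_rows", "arguments": {
  "deltas": [
    [[0, 0, -0.001], [0, 0, 0], 0],
    [[0.01, 0, 0], [0, 0, 0], 0],
    [[0.02, 0, 0], [0, 0, 0], 0],
    [[0.02, 0, 0], [0, 0, 0], 0]
  ]
}}

```text
clock: 3.85
ee_pos: [0.4614, 0.2383, 0.1109]
eef_rot: [0.74, 0.672, -0.002, -0.001]
contact_force: [-6.0, -2.8, -11.1]
opening: 0.31
finger_force: 49.9
```

Request:
{"name": "play_rows", "arguments": {
  "deltas": [
    [[0.02, 0, 0], [0, 0, 0], 0],
    [[0.02, 0, 0], [0, 0, 0], 0],
    [[0.02, 0, 0], [0, 0, 0], 0],
    [[0.01, 0, 0], [0, 0, 0], 0],
    [[0, 0, 0], [0, 0, 0], 0]
  ]
}}

```text
clock: 4.35
ee_pos: [0.4683, 0.3092, 0.1107]
eef_rot: [0.739, 0.673, -0.001, -0.001]
contact_force: [-5.9, 2.0, -11.5]
opening: 0.305
finger_force: 50.1
```

Request:
{"name": "play_rows", "arguments": {
  "deltas": [
    [[0.01, 0, 0], [0, 0, 0], 0],
    [[0.006, 0, 0], [0, 0, 0], 0],
    [[0.002, 0, 0], [0, 0, 0], 0],
    [[0, 0, 0], [0, 0, 0], 0]
  ]
}}

```text
clock: 4.75
ee_pos: [0.4699, 0.326, 0.1108]
eef_rot: [0.74, 0.673, -0.002, -0.001]
contact_force: [-6.3, 1.9, -12.2]
opening: 0.305
finger_force: 50.1
```

Request:
{"name": "play_rows", "arguments": {
  "deltas": [
    [[0.002, 0, 0], [0, 0, 0], 0],
    [[0, 0, 0], [0, 0, 0], 0]
  ]
}}

```text
clock: 4.95
ee_pos: [0.4699, 0.3265, 0.1105]
eef_rot: [0.74, 0.672, -0.003, 0.0]
contact_force: [-6.0, -9.3, -10.8]
opening: 0.308
finger_force: 50.1
```

The cover is at its end stop (−9 N). I'll back off slightly, lower the pin and release.

Request:
{"name": "play_rows", "arguments": {
  "deltas": [
    [[-0.001, 0, 0.005], [0, 0, 0], 0],
    [[0, 0, 0.006], [0, 0, 0], 0],
    [[0, 0, 0], [0, 0, 0], 0],
    [[0, 0, 0], [0, 0, 0], 65],
    [[0, 0, 0], [0, 0, 0], 65]
  ]
}}

```text
clock: 5.45
ee_pos: [0.4722, 0.3274, 0.1011]
eef_rot: [0.74, 0.673, 0.001, 0.0]
contact_force: [-0.5, 0.2, 0.1]
opening: 0.635
finger_force: 0.0
```

Request:
{"name": "play_rows", "arguments": {
  "deltas": [
    [[0, 0, -0.005], [0, 0, 0], 80],
    [[0, 0, -0.03], [0, 0, 0], 100],
    [[0, 0, -0.04], [0, 0, 0], 100],
    [[0, 0, -0.04], [0, 0, 0], 100],
    [[0, 0, 0], [0, 0, 0], 100]
  ]
}}

```text
clock: 5.95
ee_pos: [0.4736, 0.3283, 0.2211]
eef_rot: [0.74, 0.673, 0.004, 0.001]
contact_force: [-0.1, 0.3, -0.1]
opening: 0.998
finger_force: 0.0
```

```bash
python3 -c "
from h import *
g=save('wrist','pics/w2.png');s=g['pixels'][:,:,::-1]
cv2.imwrite('pics/w2v.png',s)
go(.557,.14,.20,1.378)
t=dict(np.load('pics/top0.npz'))
print(proj(g,(.4699,.326,.1055),True),proj(g,(.4699,.326,.1175),True))
"
```

```text
shift [-0.1791  0.1015  0.0184] turn z 0.0977
[314.24895872 245.87899427] [314.09966746 251.38404389]
```

View pics/w2v.png

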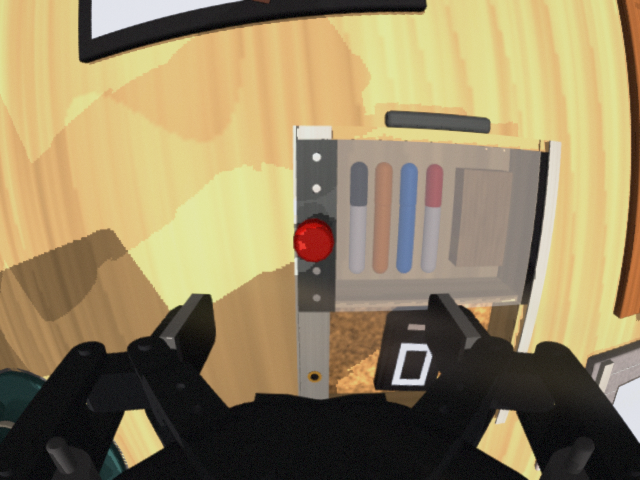

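The cover is open over the pen bay with the knob at (314,241), consistent with the pin down. Black is exposed at (410,350). Next, a look straight down at black.

Request:
{"name": "play_rows", "arguments": {
  "deltas": [
    [[-0.036, 0.02, 0.002], [0, 0, 0.02], 100],
    [[-0.036, 0.02, 0.002], [0, 0, 0.02], 100],
    [[-0.036, 0.02, 0.002], [0, 0, 0.02], 100],
    [[-0.036, 0.02, 0.002], [0, 0, 0.02], 100],
    [[-0.036, 0.02, 0.002], [0, 0, 0.02], 100]
  ]
}}

```text
clock: 6.5
ee_pos: [0.5467, 0.134, 0.2047]
eef_rot: [0.773, 0.635, -0.0, -0.0]
contact_force: [0.4, 0.4, 0.4]
opening: 0.997
finger_force: 0.0
```

Request:
{"name": "play_rows", "arguments": {
  "deltas": [
    [[0, 0, 0], [0, 0, 0], 100],
    [[0, 0, 0], [0, 0, 0], 100]
  ]
}}

```text
clock: 6.7
ee_pos: [0.5465, 0.1349, 0.2048]
eef_rot: [0.773, 0.634, -0.0, -0.0]
contact_force: [0.4, 0.1, -0.4]
opening: 0.998
finger_force: 0.0
```

```bash
python3 -c "
from h import *
g=save('wrist','pics/w3.png');s=g['pixels'][:,:,::-1]
o=bot.observe();print(o['ee_pos'],yaw());M=g['cam_to_world'];print(M[:3,3])
cs=[proj(g,(*p,.024),True) for p in outline(.558,.176,1.378)];print(np.round(cs))
m=np.mean(cs,0);u,v=int(np.clip(m[0]-100,0,440)),int(np.clip(m[1]-75,0,330));print(u,v)
c=cv2.convertScaleAbs(s[v:v+150,u:u+200],alpha=1.6,beta=30)
cv2.imwrite('pics/w3v.png',cv2.resize(c,None,fx=4,fy=4,interpolation=cv2.INTER_CUBIC))
"
```

```text
[0.54622874 0.13573793 0.20491745] 1.3754645443629547
[0.55924481 0.20131969 0.32223067]
[[301. 105.]
 [283. 123.]
 [285. 228.]
 [365. 228.]
 [366. 123.]
 [349. 105.]]
224 77
```

View pics/w3v.png

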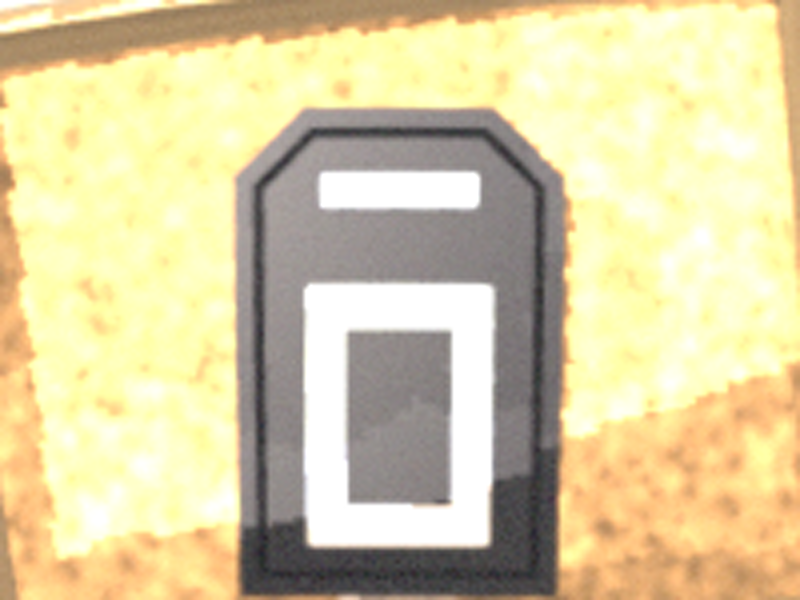

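Black's corners in the crop are (303,110), (240,178), (243,593), (555,593), (562,180), (495,110).

```bash
python3 -c "
from h import *
g=dict(np.load('pics/w3.npz'))
P=np.array([at(g,224+(u+.5)/4-.5,77+(v+.5)/4-.5,.024,True) for u,v in [(303,110),(240,178),(243,593),(555,593),(562,180),(495,110)]])
print(fit(P,[0,1,2,3,4,5],[.558,.176,1.378]))
# view pose for magenta: tcp so camera above pad
t=.445;c=np.array([.452,-.391]);v=c-.042*np.array([np.cos(t),np.sin(t)]);print(v)
print('leg1');plan(.41,-.05,.25,1.1,5)
"
```

```text
(array([0.55718315, 0.17781574, 1.37529635]), np.float64(0.0007152764035170541))
[ 0.41409035 -0.40907923]
leg1
[[np.float64(-0.042), np.float64(-0.02), np.float64(-0.009)], [0, 0, np.float64(0.055)], 100]
[[np.float64(-0.043), np.float64(-0.017), np.float64(-0.009)], [0, 0, np.float64(0.055)], 100]
[[np.float64(-0.044), np.float64(-0.015), np.float64(-0.009)], [0, 0, np.float64(0.055)], 100]
[[np.float64(-0.044), np.float64(-0.012), np.float64(-0.009)], [0, 0, np.float64(0.055)], 100]
[[np.float64(-0.045), np.float64(-0.01), np.float64(-0.009)], [0, 0, np.float64(0.055)], 100]
```

Request:
{"name": "play_rows", "arguments": {
  "deltas": [
    [[-0.042, -0.02, -0.009], [0, 0, 0.055], 100],
    [[-0.043, -0.017, -0.009], [0, 0, 0.055], 100],
    [[-0.044, -0.015, -0.009], [0, 0, 0.055], 100],
    [[-0.044, -0.012, -0.009], [0, 0, 0.055], 100],
    [[-0.045, -0.01, -0.009], [0, 0, 0.055], 100]
  ]
}}

```text
clock: 7.25
ee_pos: [0.4088, -0.0506, 0.2506]
eef_rot: [0.852, 0.523, 0.0, 0.0]
contact_force: [1.1, -1.2, -1.2]
opening: 0.998
finger_force: 0.0
```

Request:
{"name": "play_rows", "arguments": {
  "deltas": [
    [[-0.04, 0.02, 0.0], [0, 0, 0.082], 100],
    [[-0.038, 0.024, 0.0], [0, 0, 0.082], 100],
    [[-0.036, 0.027, 0.005], [0, 0, 0.082], 100],
    [[-0.034, 0.029, 0.008], [0, 0, 0.082], 100],
    [[-0.031, 0.032, 0.008], [0, 0, 0.082], 100]
  ]
}}

```text
clock: 7.75
ee_pos: [0.4107, -0.2754, 0.2291]
eef_rot: [0.941, 0.338, 0.0, 0.0]
contact_force: [0.5, -0.7, 0.7]
opening: 0.999
finger_force: 0.0
```

Request:
{"name": "play_rows", "arguments": {
  "deltas": [
    [[-0.029, 0.035, 0.008], [0, 0, 0.082], 100],
    [[-0.026, 0.037, 0.008], [0, 0, 0.082], 100],
    [[-0.023, 0.039, 0.008], [0, 0, 0.082], 100],
    [[0, 0, 0], [0, 0, 0], 100],
    [[0, 0, 0], [0, 0, 0], 100]
  ]
}}

```text
clock: 8.25
ee_pos: [0.4104, -0.4101, 0.2046]
eef_rot: [0.975, 0.221, -0.0, -0.001]
contact_force: [0.1, 0.4, -0.5]
opening: 1.0
finger_force: 0.0
```

```bash
cat >> h.py <<'E'
def crop(n,out,pose,z):
    g=save('wrist',f'pics/{n}.png');s=g['pixels'][:,:,::-1]; print(bot.observe()['ee_pos'],yaw())
    cs=np.array([proj(g,(*p,z),True) for p in outline(*pose)]);m=cs.mean(0)
    u,v=int(np.clip(m[0]-100,0,440)),int(np.clip(m[1]-75,0,330))
    cv2.imwrite(out,cv2.resize(s[v:v+150,u:u+200],None,fx=4,fy=4,interpolation=cv2.INTER_CUBIC)); print(u,v,'predicted in crop',np.round((cs-[u,v])*4).tolist())
def fitcrop(n,u0,v0,z,pts,x0):
    g=dict(np.load(f'pics/{n}.npz')); P=np.array([at(g,u0+(u+.5)/4-.5,v0+(v+.5)/4-.5,z,True) for u,v in pts])
    return fit(P,[0,1,2,3,4,5],x0)
E
python3 -c "
from h import *
crop('w4','pics/w4v.png',(.452,-.391,.445),.016)"
```

```text
[ 0.41050731 -0.40942976  0.20509017] 0.4465741862064693
220 72 predicted in crop [[311.0, 119.0], [242.0, 188.0], [247.0, 598.0], [559.0, 599.0], [566.0, 189.0], [498.0, 120.0]]
```

View pics/w4v.png

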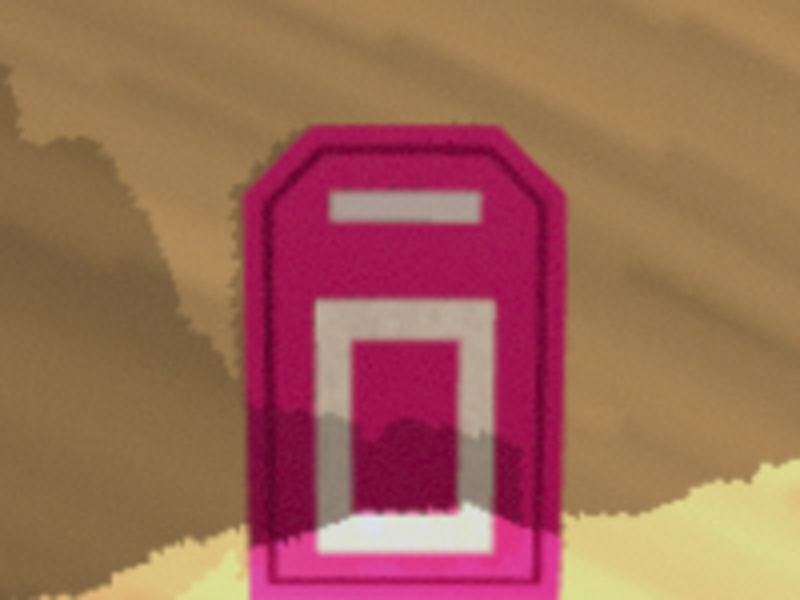

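Magenta's corners are (311,126), (244,195), (566,195), (500,126), about 1.4 mm back of the prediction, angle right. I'll check fingertip depth from w1 by projection.

```bash
python3 -c "
from h import *
g=dict(np.load('pics/w4.npz'));o=bot.observe();p=np.array(o['ee_pos']);a=yaw();X=np.array([np.cos(a),np.sin(a),0]);Y=np.array([np.sin(a),-np.cos(a),0])
for d in(.025,.018,.012):print(d,[np.round(proj(g,p+x*X+y*Y-[0,0,d],True)).tolist() for x in(.011,-.011) for y in(-.0425,.0425)])
im=cv2.imread('pics/w4.png')[270:420,410:570];cv2.imwrite('pics/w4f.png',cv2.resize(im,None,fx=4,fy=4))
go(.4507,-.3916,.040,.445)
"
```

```text
0.025 [[217.0, 275.0], [419.0, 275.0], [222.0, 321.0], [415.0, 321.0]]
0.018 [[213.0, 281.0], [424.0, 281.0], [218.0, 328.0], [418.0, 329.0]]
0.012 [[209.0, 287.0], [428.0, 287.0], [215.0, 335.0], [422.0, 336.0]]
shift [0.044  0.0013 0.1651] turn z 0.0016
```

View pics/w4f.png

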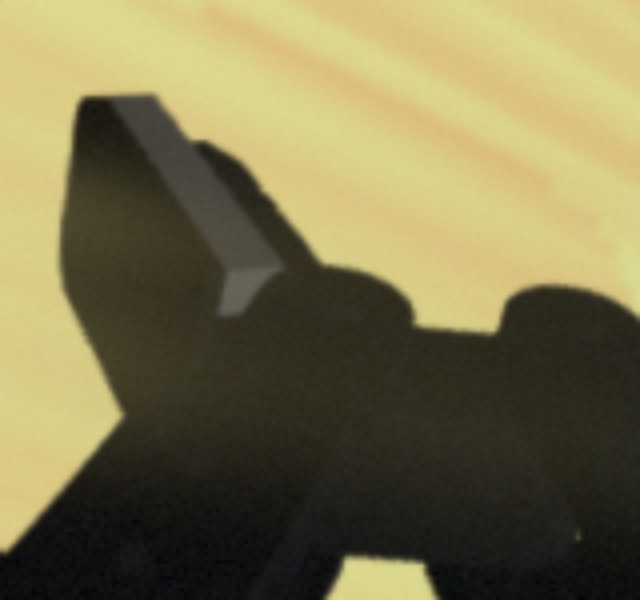

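The tip corner at (430,294) matches 12 mm ahead of TCP when open, so about 18 mm at 66 mm opening. TCP z = 0.022 suits the grasp.

Request:
{"name": "play_rows", "arguments": {
  "deltas": [
    [[0.022, 0.001, 0.04], [0, 0, 0], 100],
    [[0.022, 0, 0.04], [0, 0, 0], 100],
    [[0, 0, 0.045], [0, 0, 0], 100],
    [[0, 0, 0.04], [0, 0, 0], 100],
    [[0, 0, 0.018], [0, 0, 0], 100]
  ],
  "force": 40
}}

```text
clock: 8.8
ee_pos: [0.4498, -0.3893, 0.0197]
eef_rot: [0.975, 0.222, -0.001, -0.002]
contact_force: [0.2, 1.4, -0.1]
opening: 1.0
finger_force: 0.0
```

Request:
{"name": "play_rows", "arguments": {
  "deltas": [
    [[0, 0, 0], [0, 0, 0], 85],
    [[0, 0, 0], [0, 0, 0], 60],
    [[0, 0, 0], [0, 0, 0], 50],
    [[0, 0, 0], [0, 0, 0], 50],
    [[0, 0, 0], [0, 0, 0], 50]
  ]
}}

```text
clock: 9.3
ee_pos: [0.4505, -0.3928, 0.0232]
eef_rot: [0.975, 0.221, 0.0, 0.001]
contact_force: [-0.2, 0.5, 0.2]
opening: 0.76
finger_force: 45.4
```

Request:
{"name": "play_rows", "arguments": {
  "deltas": [
    [[0, 0, -0.02], [0, 0, 0], 50],
    [[0, 0, -0.04], [0, 0, 0], 50],
    [[0, 0, -0.045], [0, 0, 0], 50],
    [[0, 0, -0.045], [0, 0, 0], 50],
    [[0, 0, 0], [0, 0, 0], 50]
  ]
}}

```text
clock: 9.8
ee_pos: [0.4517, -0.3943, 0.1785]
eef_rot: [0.975, 0.221, 0.002, 0.004]
contact_force: [0.3, -1.0, -1.5]
opening: 0.76
finger_force: 45.4
```

```bash
sed -i 's/^def plan(x,y,z,t,n,op=100):/def plan(x,y,z,t,n,op=100,p=None,a=None):/; s/^    p=np.array(bot.observe()\[.ee_pos.\]); a=yaw(); d=/    p=np.array(bot.observe()["ee_pos"] if p is None else p); a=yaw() if a is None else a; d=/; s/print(\[\[round(c\*d/print([[round(c*d/' h.py && sed -i 's/round(\(c\*d\[0\]+s\*d\[1\]\),3),round(\(s\*d\[0\]-c\*d\[1\]\),3),round(-d\[2\],3)/*np.round([\1,\2,-d[2]],3).tolist()/; s/round(-dt,3)\],op/float(round(-dt,3))],op/' h.py
python3 -c "
from h import *
print(bot.observe()['ee_pos'],yaw(),bot.observe()['opening'])
plan(.40,-.05,.26,.95,9,50)
print()
plan(.557,.178,.22,1.3753,7,50,(.40,-.05,.26),.95)"
```

```text
[ 0.45169233 -0.39427674  0.17852268] 0.44484552141541234 0.760133526087615
[[0.011, -0.037, -0.009], [0, 0, -0.056], 50]
[[0.013, -0.036, -0.009], [0, 0, -0.056], 50]
[[0.015, -0.036, -0.009], [0, 0, -0.056], 50]
[[0.017, -0.035, -0.009], [0, 0, -0.056], 50]
[[0.019, -0.034, -0.009], [0, 0, -0.056], 50]
[[0.021, -0.032, -0.009], [0, 0, -0.056], 50]
[[0.023, -0.031, -0.009], [0, 0, -0.056], 50]
[[0.025, -0.03, -0.009], [0, 0, -0.056], 50]
[[0.026, -0.028, -0.009], [0, 0, -0.056], 50]

[[0.04, -0.001, 0.006], [0, 0, -0.061], 50]
[[0.04, 0.002, 0.006], [0, 0, -0.061], 50]
[[0.039, 0.004, 0.006], [0, 0, -0.061], 50]
[[0.039, 0.006, 0.006], [0, 0, -0.061], 50]
[[0.039, 0.009, 0.006], [0, 0, -0.061], 50]
[[0.038, 0.011, 0.006], [0, 0, -0.061], 50]
[[0.037, 0.013, 0.006], [0, 0, -0.061], 50]
```

Request:
{"name": "play_rows", "arguments": {
  "deltas": [
    [[0.011, -0.037, -0.01], [0, 0, -0.056], 50],
    [[0.013, -0.036, -0.01], [0, 0, -0.056], 50],
    [[0.015, -0.036, -0.01], [0, 0, -0.056], 50],
    [[0.017, -0.035, -0.01], [0, 0, -0.056], 50],
    [[0.019, -0.034, -0.01], [0, 0, -0.056], 50]
  ]
}}

```text
clock: 10.3
ee_pos: [0.4189, -0.1998, 0.2226]
eef_rot: [0.935, 0.355, 0.0, 0.0]
contact_force: [1.4, 0.4, -0.2]
opening: 0.761
finger_force: 45.4
```

Request:
{"name": "play_rows", "arguments": {
  "deltas": [
    [[0.021, -0.032, -0.01], [0, 0, -0.056], 50],
    [[0.023, -0.031, -0.01], [0, 0, -0.056], 50],
    [[0.025, -0.03, -0.01], [0, 0, -0.056], 50],
    [[0.026, -0.028, -0.005], [0, 0, -0.056], 50],
    [[0.04, -0.001, 0.0], [0, 0, -0.061], 50]
  ]
}}

```text
clock: 10.8
ee_pos: [0.4181, -0.0139, 0.2584]
eef_rot: [0.875, 0.485, 0.0, 0.0]
contact_force: [1.0, -1.7, -1.1]
opening: 0.758
finger_force: 45.4
```

Request:
{"name": "play_rows", "arguments": {
  "deltas": [
    [[0.04, 0.002, 0.0], [0, 0, -0.061], 50],
    [[0.039, 0.004, 0.0], [0, 0, -0.061], 50],
    [[0.039, 0.006, 0.005], [0, 0, -0.061], 50],
    [[0.039, 0.009, 0.01], [0, 0, -0.061], 50],
    [[0.038, 0.011, 0.02], [0, 0, -0.061], 50]
  ]
}}

```text
clock: 11.3
ee_pos: [0.5335, 0.1496, 0.2227]
eef_rot: [0.791, 0.612, 0.001, 0.001]
contact_force: [1.1, -1.0, 0.1]
opening: 0.758
finger_force: 45.4
```

Request:
{"name": "play_rows", "arguments": {
  "deltas": [
    [[0.037, 0.013, 0.02], [0, 0, -0.061], 50],
    [[0, 0, 0.02], [0, 0, 0], 50],
    [[0, 0, 0.02], [0, 0, 0], 50],
    [[0, 0, 0], [0, 0, 0], 50],
    [[0, 0, 0], [0, 0, 0], 50]
  ]
}}

```text
clock: 11.8
ee_pos: [0.5541, 0.1803, 0.1627]
eef_rot: [0.773, 0.635, -0.0, -0.0]
contact_force: [-0.7, -0.5, -0.3]
opening: 0.762
finger_force: 45.3
```

```bash
python3 -c "
from h import *
o=bot.observe();print(o['ee_pos'],o['eef_rot'],yaw())
go(.5572,.1778,.06,1.3753)
z=o['ee_pos'][2]-.022+.016
a=yaw();crop('w5','pics/w5v.png',(*o['ee_pos'][:2],a),z);print(z)
"
```

```text
[0.55414362 0.18026071 0.16271602] [ 7.72639658e-01  6.34844815e-01 -1.19385694e-04 -6.68904152e-05] 1.3756153352738751
shift [-0.0018  0.0035  0.1027] turn z 0.0003
[0.55454489 0.18024635 0.16328235] 1.375465860526124
221 203 predicted in crop [[177.0, -56.0], [25.0, 105.0], [103.0, 855.0], [695.0, 855.0], [778.0, 107.0], [628.0, -55.0]]
0.15671601853055367
```

View pics/w5v.png

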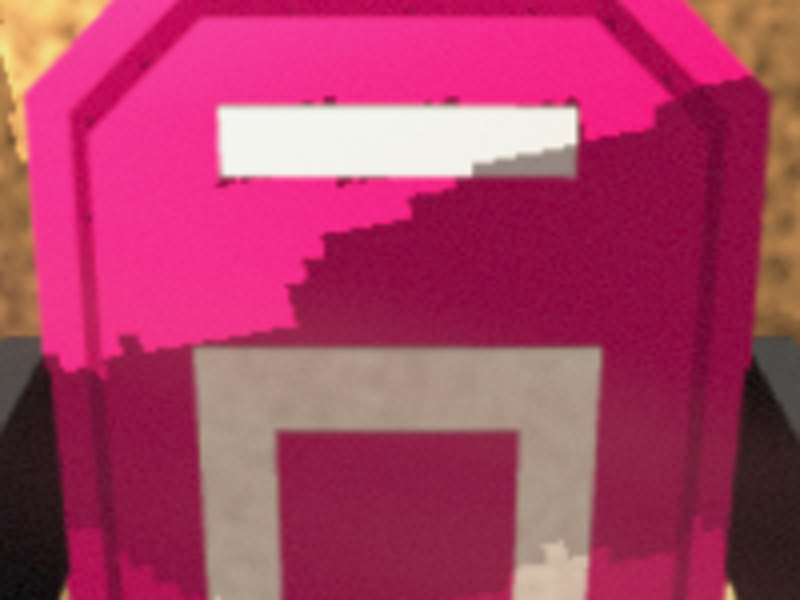

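The held magenta pad's chamfer corners sit at (25,95) and (770,95), so it is held squarely, about 0.7 mm forward and 0.35 mm off laterally. I'll correct that and descend.

Request:
{"name": "play_rows", "arguments": {
  "deltas": [
    [[-0.0025, 0.0035, 0.03], [0, 0, 0], 50],
    [[0, 0, 0.03], [0, 0, 0], 50],
    [[0, 0, 0.03], [0, 0, 0], 50],
    [[0, 0, 0.014], [0, 0, 0], 50],
    [[0, 0, 0], [0, 0, 0], 50]
  ]
}}

```text
clock: 12.35
ee_pos: [0.5568, 0.1769, 0.0577]
eef_rot: [0.773, 0.635, -0.001, -0.0]
contact_force: [-0.1, -0.3, 0.5]
opening: 0.761
finger_force: 45.3
```

Request:
{"name": "play_rows", "arguments": {
  "deltas": [
    [[0, 0, 0], [0, 0, 0], 50]
  ]
}}

```text
clock: 12.45
ee_pos: [0.558, 0.1772, 0.0596]
eef_rot: [0.773, 0.635, 0.001, 0.0]
contact_force: [-0.9, -0.5, 0.0]
opening: 0.761
finger_force: 45.3
```

```bash
python3 -c "
from h import *
go(.5572-.0007,.1778-.0007,.0465,1.3753);print(bot.observe()['contact_force'])"
```

```text
shift [-0.0004 -0.0014  0.0131] turn z 0.0002
[-0.85441383 -0.50870714  0.01266513]
```

Request:
{"name": "play_rows", "arguments": {
  "deltas": [
    [[0, 0, 0.004], [0, 0, 0], 50],
    [[0, 0, 0.004], [0, 0, 0], 50],
    [[0, 0, 0], [0, 0, 0], 50]
  ]
}}

```text
clock: 12.75
ee_pos: [0.5572, 0.1772, 0.0503]
eef_rot: [0.773, 0.635, 0.0, 0.0]
contact_force: [-1.0, -0.3, -0.8]
opening: 0.763
finger_force: 45.3
```

Request:
{"name": "play_rows", "arguments": {
  "deltas": [
    [[0, 0, 0.002], [0, 0, 0], 50],
    [[0, 0, 0.001], [0, 0, 0], 50],
    [[0, 0, 0], [0, 0, 0], 50]
  ]
}}

```text
clock: 13.05
ee_pos: [0.5572, 0.1772, 0.0472]
eef_rot: [0.773, 0.635, -0.0, -0.0]
contact_force: [-0.7, -0.1, 0.1]
opening: 0.762
finger_force: 45.3
```

Request:
{"name": "play_rows", "arguments": {
  "deltas": [
    [[0, 0, 0.001], [0, 0, 0], 50],
    [[0, 0, 0.001], [0, 0, 0], 50],
    [[0, 0, 0], [0, 0, 0], 50]
  ]
}}

```text
clock: 13.35
ee_pos: [0.5573, 0.1773, 0.0469]
eef_rot: [0.773, 0.635, 0.001, 0.0]
contact_force: [-8.4, -2.3, 27.0]
opening: 0.762
finger_force: 48.3
```

Request:
{"name": "play_rows", "arguments": {
  "deltas": [
    [[0, 0, 0.001], [0, 0, 0], 50],
    [[0, 0, 0], [0, 0, 0], 50]
  ]
}}

```text
clock: 13.55
ee_pos: [0.5573, 0.1773, 0.0468]
eef_rot: [0.773, 0.635, 0.001, 0.001]
contact_force: [-13.5, -3.4, 41.1]
opening: 0.764
finger_force: 50.0
```

Contact came at the seated height (0.0469). I'll relax the push, release and rise.

Request:
{"name": "play_rows", "arguments": {
  "deltas": [
    [[0, 0, -0.002], [0, 0, 0], 50],
    [[0, 0, 0], [0, 0, 0], 100],
    [[0, 0, 0], [0, 0, 0], 100],
    [[0, 0, 0], [0, 0, 0], 100],
    [[0, 0, 0], [0, 0, 0], 100]
  ]
}}

```text
clock: 14.05
ee_pos: [0.5572, 0.1772, 0.046]
eef_rot: [0.773, 0.635, -0.0, -0.0]
contact_force: [-0.3, -0.2, 0.2]
opening: 1.001
finger_force: 0.0
```

Request:
{"name": "play_rows", "arguments": {
  "deltas": [
    [[0, 0, -0.03], [0, 0, 0], 100],
    [[-0.02, 0, -0.045], [0, 0, 0], 100],
    [[-0.02, 0, -0.045], [0, 0, 0], 100],
    [[-0.005, 0, -0.035], [0, 0, 0], 100],
    [[0, 0, 0], [0, 0, 0], 100]
  ]
}}

```text
clock: 14.55
ee_pos: [0.5502, 0.1325, 0.2057]
eef_rot: [0.773, 0.635, 0.003, 0.002]
contact_force: [1.1, 0.8, -0.6]
opening: 0.998
finger_force: 0.0
```

```bash
cat >> h.py <<'E'
def maskfit(n,pose,z,sel,free_z=False,margin=12):
    "fit outline to the hull of the colour mask near the expected place"
    g=dict(np.load(f'pics/{n}.npz')); im=cv2.imread(f'pics/{n}.png'); m=sel(cv2.cvtColor(im,cv2.COLOR_BGR2HSV)).astype(np.uint8)
    e=np.array([proj(g,(*p,z),True) for p in outline(*pose)]); box=np.zeros_like(m); cv2.fillPoly(box,[np.int32(e)],1); box=cv2.dilate(box,np.ones((2*margin+1,)*2,np.uint8))
    m=cv2.morphologyEx(m*box,cv2.MORPH_OPEN,np.ones((3,3),np.uint8)); h=cv2.convexHull(cv2.findNonZero(m))
    def dense(o): return np.concatenate([np.linspace(o[i],o[(i+1)%6],25,endpoint=False) for i in range(6)])
    def res(p):
        zz=p[3] if free_z else z
        q=np.array([proj(g,(*w,zz),True) for w in dense(outline(*p[:3]))],np.float32)
        return [cv2.pointPolygonTest(h,(float(a),float(b)),True) for a,b in q]
    x0=list(pose)+([z] if free_z else [])
    r=least_squares(res,x0,diff_step=1e-3,loss='soft_l1'); print(n,np.round(r.x,4),'px rms',round(float(np.sqrt(np.mean(np.array(res(r.x))**2))),2),'area',int(m.sum())); return r.x
MAG=lambda h:(h[...,0]>155)&(h[...,0]<178)&(h[...,1]>120)
YEL=lambda h:(h[...,0]>22)&(h[...,0]<36)&(h[...,1]>150)
E
python3 -c "
from h import *
print(bot.observe()['ee_pos'])
save('wrist','pics/w6.png')
maskfit('w4',(.4507,-.3916,.445),.016,MAG)
maskfit('w6',(.5572,.1778,1.3753),.04,MAG)
maskfit('w6',(.5572,.1778,1.3753),.04,MAG,True)
maskfit('w3',(.5572,.1778,1.3753),.024,lambda h:(h[...,2]<100)&(h[...,1]<60)|(h[...,1]<25))
"
```

```text
[0.55019875 0.13253719 0.20571731]
w4 [ 0.4513 -0.3912  0.4453] px rms 0.7 area 7081
w6 [0.557  0.1781 1.374 ] px rms 0.35 area 8419
w6 [0.557  0.1781 1.3741 0.0386] px rms 0.23 area 8419
w3 [0.5568 0.1773 1.3714] px rms 1.2 area 8675
```

Magenta is seated: the shoulder fits z≈0.039 to 0.040, its centre is within 1 mm and its yaw within 0.003 of black. Next is the yellow pad.

```bash
python3 -c "
from h import *
plan(.41,-.05,.255,1.65,5);print()
plan(.45,-.2,.255,2.0,4,100,(.41,-.05,.255),1.65);print()
plan(.686,-.231,.21,2.51,6,100,(.45,-.2,.255),2.0)"
```

```text
[[-0.041, -0.02, -0.01], [0, 0, -0.055], 100]
[[-0.04, -0.022, -0.01], [0, 0, -0.055], 100]
[[-0.039, -0.025, -0.01], [0, 0, -0.055], 100]
[[-0.037, -0.027, -0.01], [0, 0, -0.055], 100]
[[-0.036, -0.029, -0.01], [0, 0, -0.055], 100]

[[-0.038, 0.007, -0.0], [0, 0, -0.088], 100]
[[-0.039, 0.004, -0.0], [0, 0, -0.088], 100]
[[-0.039, 0.0, -0.0], [0, 0, -0.088], 100]
[[-0.039, -0.003, -0.0], [0, 0, -0.088], 100]

[[-0.021, 0.034, 0.008], [0, 0, -0.085], 100]
[[-0.024, 0.032, 0.008], [0, 0, -0.085], 100]
[[-0.026, 0.03, 0.008], [0, 0, -0.085], 100]
[[-0.029, 0.027, 0.008], [0, 0, -0.085], 100]
[[-0.031, 0.025, 0.008], [0, 0, -0.085], 100]
[[-0.033, 0.022, 0.008], [0, 0, -0.085], 100]
```

Request:
{"name": "play_rows", "arguments": {
  "deltas": [
    [[-0.041, -0.02, -0.01], [0, 0, -0.055], 100],
    [[-0.04, -0.022, -0.01], [0, 0, -0.055], 100],
    [[-0.039, -0.025, -0.01], [0, 0, -0.055], 100],
    [[-0.037, -0.027, -0.01], [0, 0, -0.055], 100],
    [[-0.036, -0.029, -0.01], [0, 0, -0.055], 100]
  ]
}}

```text
clock: 15.1
ee_pos: [0.4076, -0.05, 0.2503]
eef_rot: [0.677, 0.736, -0.0, -0.001]
contact_force: [1.0, 0.1, 0.0]
opening: 1.0
finger_force: 0.0
```

Request:
{"name": "play_rows", "arguments": {
  "deltas": [
    [[-0.038, 0.007, 0], [0, 0, -0.088], 100],
    [[-0.039, 0.004, 0], [0, 0, -0.088], 100],
    [[-0.039, 0, 0], [0, 0, -0.088], 100],
    [[-0.039, -0.003, 0], [0, 0, -0.088], 100],
    [[-0.021, 0.034, 0.008], [0, 0, -0.085], 100]
  ]
}}

```text
clock: 15.6
ee_pos: [0.4886, -0.2084, 0.2426]
eef_rot: [0.503, 0.864, -0.0, -0.0]
contact_force: [1.2, -0.9, 0.1]
opening: 1.002
finger_force: 0.0
```

Request:
{"name": "play_rows", "arguments": {
  "deltas": [
    [[-0.024, 0.032, 0.008], [0, 0, -0.085], 100],
    [[-0.026, 0.03, 0.008], [0, 0, -0.085], 100],
    [[-0.029, 0.027, 0.008], [0, 0, -0.085], 100],
    [[-0.031, 0.025, 0.008], [0, 0, -0.085], 100],
    [[-0.033, 0.022, 0.008], [0, 0, -0.085], 100]
  ]
}}

```text
clock: 16.1
ee_pos: [0.6882, -0.2289, 0.2009]
eef_rot: [0.307, 0.952, 0.0, -0.001]
contact_force: [1.1, -0.5, 1.1]
opening: 1.0
finger_force: 0.0
```

Request:
{"name": "play_rows", "arguments": {
  "deltas": [
    [[0, 0, 0], [0, 0, 0], 100],
    [[0, 0, 0], [0, 0, 0], 100]
  ]
}}

```text
clock: 16.3
ee_pos: [0.6869, -0.2288, 0.2005]
eef_rot: [0.309, 0.951, 0.0, -0.002]
contact_force: [-0.3, 0.3, -0.3]
opening: 0.999
finger_force: 0.0
```

```bash
python3 -c "
from h import *
print(bot.observe()['ee_pos'],yaw(),bot.observe()['joint_pos'])
save('wrist','pics/w7.png')
r=maskfit('w7',(.6553,-.208,2.51),.016,YEL)
r=maskfit('w7',r,.016,lambda h:YEL(h)&(h[...,1]>190),margin=8)
go(r[0],r[1],.022,r[2])
"
```

```text
[ 0.68690647 -0.22882432  0.20049713] 2.5129132869922453 [-4.33925902e-01  6.42693076e-01  4.39931175e-01  1.37156045e+00
 -6.56560381e-05  1.94752293e-01]
w7 [ 0.657  -0.2075  2.4869] px rms 1.1 area 6502
w7 [ 0.657  -0.2075  2.4869] px rms 1.1 area 6502
shift [0.0363 0.     0.1798] turn z 0.0255
```

Request:
{"name": "play_rows", "arguments": {
  "deltas": [
    [[0.018, 0, 0.03], [0, 0, 0.015], 100],
    [[0.018, 0, 0.04], [0, 0, 0], 100],
    [[0, 0, 0.045], [0, 0, 0], 100],
    [[0, 0, 0.04], [0, 0, 0], 100],
    [[0, 0, 0.024], [0, 0, 0], 100]
  ]
}}

```text
clock: 16.85
ee_pos: [0.6555, -0.2072, 0.0222]
eef_rot: [0.317, 0.948, 0.0, -0.001]
contact_force: [0.5, 0.5, 0.2]
opening: 1.003
finger_force: 0.0
```

Request:
{"name": "play_rows", "arguments": {
  "deltas": [
    [[0, 0, 0], [0, 0, 0], 85],
    [[0, 0, 0], [0, 0, 0], 60],
    [[0, 0, 0], [0, 0, 0], 50],
    [[0, 0, 0], [0, 0, 0], 50],
    [[0, 0, 0], [0, 0, 0], 50]
  ]
}}

```text
clock: 17.35
ee_pos: [0.6583, -0.2081, 0.0254]
eef_rot: [0.316, 0.949, -0.0, 0.001]
contact_force: [0.3, -0.5, -0.6]
opening: 0.757
finger_force: 45.2
```

Request:
{"name": "play_rows", "arguments": {
  "deltas": [
    [[0, 0, -0.02], [0, 0, 0], 50],
    [[0, 0, -0.045], [0, 0, 0], 50],
    [[0, 0, -0.045], [0, 0, 0], 50],
    [[0, 0, -0.045], [0, 0, 0], 50],
    [[0, 0, 0], [0, 0, 0], 50]
  ]
}}

```text
clock: 17.85
ee_pos: [0.6599, -0.2088, 0.1862]
eef_rot: [0.316, 0.949, -0.0, 0.005]
contact_force: [0.4, 0.0, -1.3]
opening: 0.756
finger_force: 45.3
```

```bash
python3 -c "
from h import *
print(bot.observe()['ee_pos'],yaw())
plan(.46,-.22,.26,2.0,6,50);print()
plan(.40,-.05,.26,1.7,5,50,(.46,-.22,.26),2.0);print()
plan(.557,.178,.26,1.3753,7,50,(.40,-.05,.26),1.7)"
```

```text
[ 0.65992578 -0.20878716  0.18620612] 2.4978636914004975
[[0.026, -0.021, -0.012], [0, 0, 0.083], 50]
[[0.024, -0.024, -0.012], [0, 0, 0.083], 50]
[[0.022, -0.025, -0.012], [0, 0, 0.083], 50]
[[0.019, -0.027, -0.012], [0, 0, 0.083], 50]
[[0.017, -0.029, -0.012], [0, 0, 0.083], 50]
[[0.015, -0.03, -0.012], [0, 0, 0.083], 50]

[[0.036, 0.003, -0.0], [0, 0, 0.06], 50]
[[0.036, 0.001, -0.0], [0, 0, 0.06], 50]
[[0.036, -0.001, -0.0], [0, 0, 0.06], 50]
[[0.036, -0.003, -0.0], [0, 0, 0.06], 50]
[[0.036, -0.005, -0.0], [0, 0, 0.06], 50]

[[0.029, 0.026, -0.0], [0, 0, 0.046], 50]
[[0.031, 0.025, -0.0], [0, 0, 0.046], 50]
[[0.032, 0.024, -0.0], [0, 0, 0.046], 50]
[[0.033, 0.022, -0.0], [0, 0, 0.046], 50]
[[0.034, 0.021, -0.0], [0, 0, 0.046], 50]
[[0.035, 0.019, -0.0], [0, 0, 0.046], 50]
[[0.036, 0.017, -0.0], [0, 0, 0.046], 50]
```

Request:
{"name": "play_rows", "arguments": {
  "deltas": [
    [[0.026, -0.021, -0.013], [0, 0, 0.083], 50],
    [[0.024, -0.024, -0.013], [0, 0, 0.083], 50],
    [[0.022, -0.025, -0.013], [0, 0, 0.083], 50],
    [[0.019, -0.027, -0.013], [0, 0, 0.083], 50],
    [[0.017, -0.029, -0.013], [0, 0, 0.083], 50]
  ]
}}

```text
clock: 18.35
ee_pos: [0.4894, -0.2166, 0.2447]
eef_rot: [0.506, 0.862, -0.0, 0.0]
contact_force: [0.7, -0.1, 0.2]
opening: 0.76
finger_force: 45.2
```

Request:
{"name": "play_rows", "arguments": {
  "deltas": [
    [[0.015, -0.03, -0.012], [0, 0, 0.083], 50],
    [[0.036, 0.003, 0], [0, 0, 0.06], 50],
    [[0.036, 0.001, 0], [0, 0, 0.06], 50],
    [[0.036, -0.001, 0], [0, 0, 0.06], 50],
    [[0.036, -0.003, 0], [0, 0, 0.06], 50]
  ]
}}

```text
clock: 18.85
ee_pos: [0.4085, -0.0812, 0.2564]
eef_rot: [0.638, 0.77, 0.0, 0.0]
contact_force: [0.7, 0.4, -0.5]
opening: 0.755
finger_force: 45.2
```

Request:
{"name": "play_rows", "arguments": {
  "deltas": [
    [[0.036, -0.005, 0], [0, 0, 0.06], 50],
    [[0.029, 0.026, 0], [0, 0, 0.046], 50],
    [[0.031, 0.025, 0], [0, 0, 0.046], 50],
    [[0.032, 0.024, 0], [0, 0, 0.046], 50],
    [[0.033, 0.022, 0], [0, 0, 0.046], 50]
  ]
}}

```text
clock: 19.35
ee_pos: [0.4878, 0.0845, 0.2565]
eef_rot: [0.727, 0.687, 0.0, 0.0]
contact_force: [1.5, -1.6, -0.9]
opening: 0.762
finger_force: 45.2
```

Request:
{"name": "play_rows", "arguments": {
  "deltas": [
    [[0.034, 0.021, 0.01], [0, 0, 0.046], 50],
    [[0.035, 0.019, 0.015], [0, 0, 0.046], 50],
    [[0.036, 0.017, 0.025], [0, 0, 0.046], 50],
    [[0, 0, 0.025], [0, 0, 0], 50],
    [[0, 0, 0.025], [0, 0, 0], 50]
  ]
}}

```text
clock: 19.85
ee_pos: [0.5547, 0.1827, 0.1549]
eef_rot: [0.771, 0.636, -0.0, 0.0]
contact_force: [0.0, -0.0, -0.6]
opening: 0.755
finger_force: 45.2
```

Request:
{"name": "play_rows", "arguments": {
  "deltas": [
    [[0, 0, 0], [0, 0, 0], 50],
    [[0, 0, 0], [0, 0, 0], 50]
  ]
}}

```text
clock: 20.05
ee_pos: [0.5544, 0.1816, 0.1569]
eef_rot: [0.772, 0.636, -0.0, -0.0]
contact_force: [0.0, -0.7, 0.0]
opening: 0.757
finger_force: 45.2
```

```bash
python3 -c "
from h import *
o=bot.observe();p=np.array(o['ee_pos']);a=yaw();print(p,a,o['eef_rot'],o['joint_pos'][5])
g5=dict(np.load('pics/w5.npz'))
save('wrist','pics/w8.png')
m=maskfit('w5',(.5546,.1809,1.3755),.1567,MAG,margin=20);m0=np.array([.5543,.1803,1.3755])
r=maskfit('w8',(p[0],p[1],a),p[2]-.006,YEL,margin=20)
def loc(q,b,t):
    d=np.array(q)[:2]-np.array(b)[:2];return np.cos(t)*d[0]+np.sin(t)*d[1],np.sin(t)*d[0]-np.cos(t)*d[1]
print('mag in tool',loc(m,m0,1.3755),'yel in tool',loc(r,p,a))
go(.557,.1781,.062,1.3745)
"
```

```text
[0.55442574 0.18161878 0.1569132 ] 1.377654126167689 [ 7.71992102e-01  6.35632121e-01 -2.62494377e-05 -2.41819551e-05] 1.94086097087245
w5 [0.554  0.1825 1.3764] px rms 5.28 area 28470
w8 [0.5539 0.182  1.3672] px rms 7.35 area 21742
mag in tool (np.float64(0.002120298533483574), np.float64(-0.000727799689507385)) yel in tool (np.float64(0.0003223952160441913), np.float64(-0.0005711119278055856))
shift [-0.003   0.0027  0.0956] turn z 0.003
```

```bash
python3 -c "
from h import *
for n,sel,p,a in(('w5',MAG,(.55434,.18025,.163),1.3755),('w8',YEL,(.55443,.18162,.1569),1.3777)):
    g=dict(np.load(f'pics/{n}.npz'));m=sel(cv2.cvtColor(cv2.imread(f'pics/{n}.png'),cv2.COLOR_BGR2HSV))
    cs=np.array([proj(g,(*q,p[2]-.006),True) for q in outline(p[0],p[1],a)])
    print(n,'pred front',cs[[0,5]].round(1).tolist(),'pred corner',cs[[1,4]].round(1).tolist(),'square',cs[[2,3]].round(1).tolist())
    for c in(285,300,320,340,355):
        k=np.where(m[120:300,c])[0]; print('col',c,'first row',k[0]+120 if len(k) else None,end=' | ')
    print()
    for r in(215,225,235,245,255,265):
        k=np.where(m[r,200:440])[0]+200; print('row',r,k.min() if len(k) else None,k.max() if len(k) else None,end=' | ')
    print()
"
```

```text
w5 pred front [[265.7, 189.1], [378.6, 189.4]] pred corner [[227.6, 229.5], [416.3, 229.8]] square [[247.2, 417.1], [395.2, 417.2]]
col 285 first row 181 | col 300 first row 181 | col 320 first row 180 | col 340 first row 180 | col 355 first row 180 | 
row 215 238 403 | row 225 228 412 | row 235 228 412 | row 245 228 411 | row 255 229 411 | row 265 230 410 | 
w8 pred front [[265.2, 189.1], [377.9, 189.3]] pred corner [[227.2, 229.3], [415.5, 229.7]] square [[246.8, 416.7], [394.7, 416.8]]
col 285 first row 186 | col 300 first row 187 | col 320 first row 187 | col 340 first row 187 | col 355 first row 188 | 
row 215 242 399 | row 225 232 405 | row 235 230 411 | row 245 230 411 | row 255 231 410 | row 265 231 409 |
```

Request:
{"name": "play_rows", "arguments": {
  "deltas": [
    [[-0.002, 0.003, 0.03], [0, 0, 0.003], 50],
    [[0, 0, 0.03], [0, 0, 0], 50],
    [[0, 0, 0.02], [0, 0, 0], 50],
    [[0, 0, 0.003], [0, 0, 0], 50],
    [[0, 0, 0], [0, 0, 0], 50]
  ]
}}

```text
clock: 20.6
ee_pos: [0.5577, 0.1791, 0.0745]
eef_rot: [0.773, 0.634, 0.001, 0.0]
contact_force: [-0.6, 0.6, -0.3]
opening: 0.76
finger_force: 45.2
```

Request:
{"name": "play_rows", "arguments": {
  "deltas": [
    [[0, 0, 0], [0, 0, 0], 50]
  ]
}}

```text
clock: 20.7
ee_pos: [0.558, 0.1793, 0.075]
eef_rot: [0.773, 0.634, 0.001, 0.001]
contact_force: [0.0, -0.6, -0.9]
opening: 0.763
finger_force: 45.2
```

Request:
{"name": "play_rows", "arguments": {
  "deltas": [
    [[0, 0, 0], [0, 0, 0], 50]
  ]
}}

```text
clock: 20.8
ee_pos: [0.5578, 0.1793, 0.0747]
eef_rot: [0.773, 0.635, 0.001, 0.001]
contact_force: [0.1, -0.8, -0.2]
opening: 0.756
finger_force: 45.2
```

Request:
{"name": "play_rows", "arguments": {
  "deltas": [
    [[0, 0, 0.003], [0, 0, 0], 50],
    [[0, 0, 0.003], [0, 0, 0], 50],
    [[0, 0, 0.002], [0, 0, 0], 50],
    [[0, 0, 0], [0, 0, 0], 50]
  ]
}}

```text
clock: 21.2
ee_pos: [0.5569, 0.1791, 0.065]
eef_rot: [0.773, 0.635, -0.0, -0.0]
contact_force: [0.1, 0.8, -1.2]
opening: 0.76
finger_force: 45.3
```

Request:
{"name": "play_rows", "arguments": {
  "deltas": [
    [[0, 0, 0.001], [0, 0, 0], 50],
    [[0, 0, 0.001], [0, 0, 0], 50],
    [[0, 0, 0], [0, 0, 0], 50]
  ]
}}

```text
clock: 21.5
ee_pos: [0.557, 0.1792, 0.0647]
eef_rot: [0.773, 0.635, 0.0, 0.0]
contact_force: [-8.3, -1.7, 23.4]
opening: 0.758
finger_force: 48.2
```

Request:
{"name": "play_rows", "arguments": {
  "deltas": [
    [[0, 0, 0.001], [0, 0, 0], 50],
    [[0, 0, -0.002], [0, 0, 0], 50],
    [[0, 0, 0], [0, 0, 0], 100],
    [[0, 0, 0], [0, 0, 0], 100],
    [[0, 0, 0], [0, 0, 0], 100]
  ]
}}

```text
clock: 22.0
ee_pos: [0.557, 0.1791, 0.064]
eef_rot: [0.773, 0.635, -0.0, -0.0]
contact_force: [0.3, 0.1, -0.3]
opening: 0.998
finger_force: 0.0
```

Request:
{"name": "play_rows", "arguments": {
  "deltas": [
    [[0, 0, 0], [0, 0, 0], 100],
    [[0, 0, -0.03], [0, 0, 0], 100],
    [[-0.02, 0, -0.04], [0, 0, 0], 100],
    [[-0.02, 0, -0.04], [0, 0, 0], 100],
    [[-0.005, 0, -0.03], [0, 0, 0], 100]
  ]
}}

```text
clock: 22.5
ee_pos: [0.5482, 0.1337, 0.2066]
eef_rot: [0.773, 0.634, 0.0, 0.001]
contact_force: [0.4, 0.2, -0.5]
opening: 0.999
finger_force: 0.0
```

Request:
{"name": "play_rows", "arguments": {
  "deltas": [
    [[0, 0, 0], [0, 0, 0], 100],
    [[0, 0, 0], [0, 0, 0], 100],
    [[0, 0, 0], [0, 0, 0], 100]
  ]
}}

```text
clock: 22.8
ee_pos: [0.5478, 0.1351, 0.2031]
eef_rot: [0.773, 0.635, -0.001, -0.0]
contact_force: [-0.4, 0.4, 0.2]
opening: 1.001
finger_force: 0.0
```

```bash
python3 -c "
from h import *
print(bot.observe()['ee_pos'])
g=save('wrist','pics/w9.png');P=(.557,.1781,1.3741)
for z in(False,True): maskfit('w9',P,.056,YEL,z,margin=6)
h=cv2.cvtColor(cv2.imread('pics/w9.png'),cv2.COLOR_BGR2HSV)
print('magenta px',int(MAG(h)[60:300,200:450].sum()))
# white label and bar centres on the lid (z of lid top .060): axis check against w6 magenta
for n,z in(('w6',.044),('w9',.060)):
    g=dict(np.load(f'pics/{n}.npz'));h=cv2.cvtColor(cv2.imread(f'pics/{n}.png'),cv2.COLOR_BGR2HSV)
    box=np.zeros(h.shape[:2],np.uint8);cv2.fillPoly(box,[np.int32([proj(g,(*q,z),True) for q in outline(*P)])],1)
    w=((h[...,1]<70)&(h[...,2]>90)&(box>0)).astype(np.uint8)
    k,_,st,ce=cv2.connectedComponentsWithStats(w)
    for i in range(1,k):
        if st[i,4]>100: print(n,st[i,4],ce[i].round(1),at(g,*ce[i],z,True).round(4))
"
```

```text
[0.54784199 0.13512703 0.20313148]
w9 [0.5566 0.1785 1.3559] px rms 0.31 area 9345
w9 [0.5566 0.1785 1.356  0.0553] px rms 0.27 area 9345
magenta px 0
w6 320 [316.5 121.5] [0.5635 0.2104]
w6 1877 [316.5 179.7] [0.555  0.1673]
w9 383 [322.1 122.9] [0.5634 0.2105]
w9 2006 [320.7 184.5] [0.5541 0.1681]
```

```bash
python3 -c "
from h import *
def red(n):
    h=cv2.cvtColor(cv2.imread(n),cv2.COLOR_BGR2HSV);m=((h[...,0]<6)|(h[...,0]>174))&(h[...,1]>170)&(h[...,2]>60);return m
g=dict(np.load('pics/w1.npz'));
# silhouette of knob cylinder vs predicted for plunger height
for n,c,roi in(('w1',(.457,.1885),(290,350,215,285)),('w2',(.470,.326),(284,344,210,275))):
    g=dict(np.load(f'pics/{n}.npz'));m=red(f'pics/{n}.png');a,b,d,e=roi;ys,xs=np.where(m[d:e,a:b]);print(n,'obs rows',ys.min()+d,ys.max()+d,'cols',xs.min()+a,xs.max()+a)
    for k in(0,.01):
        q=np.array([proj(g,(c[0]+.014*np.cos(t),c[1]+.014*np.sin(t),z+k),True) for t in np.linspace(0,6.28,40) for z in(.0835,.1055)]);print('  plunger',k,q.min(0).round(1),q.max(0).round(1))
"
```

```text
w1 obs rows 223 272 cols 296 342
  plunger 0 [296.6 222.3] [345.5 277.7]
  plunger 0.01 [295.4 226.1] [346.6 284.4]
w2 obs rows 219 261 cols 294 333
  plunger 0 [293.1 217.8] [335.7 266. ]
  plunger 0.01 [292.1 221. ] [336.4 271.2]
```

The pin is down: the w2 residual matches the pin-down w1 picture. Handing in.

```bash
python3 -c "
from plant import bot
print(bot.close_job())"
```

```text
the job is handed in; nothing more can be done
None
```

I handed the job in at about 23 s with the cover open at its end stop and the pin down. The magenta pad is seated on the black one and the yellow on the magenta, with chamfers matching and centres within about 1 mm in the last measurements; no verdict came back.

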